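Put the hair-stick case away with its door up

TASK

The six-sided hair-stick case lies with its white-striped flat, which is its little door, turned away underneath. First roll it over on the table, without picking it up, until the white stripe faces up and let it rest; then pull the drawer well open, lower the case stripe up between the two white ribs of the drawer's cradle without dropping it, let go, and push the drawer fully shut without slamming it. Leave the comb, the hair band, the hairbrush and the talc can where they are.

Things in the scene. Friction and masses are not known exactly. Their poses are not given: they have to be found in the camera images.
- case: hexagonal dark wood case with a brass band at each end, loose on the table: 150 mm long, 48 across flats, 55.4 across corners, each flat 27.7 wide, about 0.2 kg. Origin at its middle. x along its length; z comes out of the flat with the white stripe (116 x 16 mm; a white bar on each end face points to that flat). At the start z points 120 degrees from up: a third of a turn is needed
- vanity_drawer0 (a joint): the drawer of the unit: 0 is shut, grows in m as it slides out along the unit's -x, stop at 0.165. It runs with about 1 N of friction
- vanity_drawer0_handle (a point): middle of the drawer's brass bar handle, 57 mm above the table: a level round bar 11 mm thick and 120 mm long along the point's y, its centre line 35 mm in front of the drawer's face; it can be gripped from above. The point's -x points out of the drawer, the way it opens
- vanity: low wooden drawer unit, fixed: 240 deep (x) x 260 wide (y) x 95 mm high, one drawer that opens to its -x; a small jar, 55 mm high, stands on the back half of its top. Origin at the centre of its underside. The drawer is 212 mm wide inside; its side walls stand 51 mm above its floor, its front panel 60 mm
- cradle_floor (a point): middle of the cradle floor in the drawer, 22 mm above the table; moves with the drawer. x to the back of the drawer, y along the cradle, z up. Two white ribs 10 mm high, 6 thick run along y, inner faces 48 mm apart (24 either side of this point). The drawer's inside reaches 57 mm forward of this point. With the drawer out by 0.155 this point lies 91 mm in front of the unit's body
- comb: fine-tooth steel comb, 170 x 35 x 4 mm, lying flat on the table; origin at the centre of its underside, x along it
- hair_band: white plastic hair band, a ring 90 mm across and 14 mm high, lying on the left of the table; origin at the centre of its underside
- hairbrush: red paddle hairbrush, 200 mm long, 64 mm wide, lying on the left of the table; origin at the middle of its underside, x along it
- talc: yellow talc can, 60 mm wide and 150 mm tall, standing on the left of the table; origin at the centre of its underside

How it is judged:
On the way, in this order (a step that is already met when the one before it is completed fails the run):
1. the case has been rolled stripe up and rests on the table, untouched, the drawer not yet pulled (angle between case's own z axis and vertical below 0.2 rad and height (world z) of case below 0.03 m and linear speed of case below 0.02 m/s and angular speed of case below 0.2 rad/s and contact force between the fingers and case below 0.05 N and value of joint vanity_drawer0 below 0.05 m), for 0.2 s.
2. the drawer is pulled well open, the case still waiting on the table (value of joint vanity_drawer0 above 0.11 m and height (world z) of case below 0.03 m and angle between case's own z axis and vertical below 0.2 rad), for 0.1 s.
3. the case lies stripe up between the ribs of the open drawer, released (x of case in the frame of cradle_floor between -0.014 and 0.014 m and y of case in the frame of cradle_floor between -0.036 and 0.036 m and z of case in the frame of cradle_floor between 0.018 and 0.03 m and angle between the x axis of case and the y axis of cradle_floor, either way round below 0.2 rad and angle between case's own z axis and vertical below 0.2 rad and value of joint vanity_drawer0 above 0.08 m and contact force between the fingers and case below 0.05 N), for 0.2 s.
At the end, for the whole second after the job is handed in: The case lies between the ribs of the cradle (middle within 14 mm across and 36 mm along the cradle's middle, down on the floor to 6 mm, lined up with the ribs to 0.2 rad), stripe up to 0.2 rad, at rest and released, and the drawer is shut to 8 mm (x of case in the frame of cradle_floor between -0.014 and 0.014 m and y of case in the frame of cradle_floor between -0.036 and 0.036 m and z of case in the frame of cradle_floor between 0.018 and 0.03 m and angle between the x axis of case and the y axis of cradle_floor, either way round below 0.2 rad and angle between case's own z axis and vertical below 0.2 rad and linear speed of case below 0.02 m/s and angular speed of case below 0.2 rad/s and contact force between the fingers and case below 0.05 N and value of joint vanity_drawer0 below 0.008 m); the robot touches nothing.
It fails at once if the case is picked up (middle more than 50 mm above the table) while the stripe is not up (height (world z) of case above 0.05 m and angle between case's own z axis and vertical above 0.6 rad).
It fails at once if the case is dropped, thrown or slammed (faster than 0.45 m/s while no finger holds it) (linear speed of case above 0.45 m/s and contact force between the fingers and case below 0.05 N).
It fails at once if the comb, hair band, hairbrush or talc can is moved by more than 30 mm (distance of any of comb, hair_band, hairbrush, talc from where it was at the start of the episode above 0.03 m).
It also fails if it takes over 72 s, if anything falls off the work surface, if the arm or the gripper's body presses on something with over 40 N, if the wrist force passes 120 N, or if a joint passes its speed limit or range.

ROBOT

A 6-joint arm with a two-finger parallel gripper is mounted at the origin on the work surface. World frame = base frame: x ahead of the robot, y to its left, z up, the work surface at z = 0. Lengths are in m, angles in rad, forces in N, time in s.
With the tool pointing down it reaches from about 0.35 to 0.975 m from the base axis. Payload 4.9 kg.
Tool frame: the origin (TCP) lies at the very end of the fingers, on their centre line; the grasp point (between the pads) lies manip.grip_point_offset behind it (manip.grip_point_offset is the distance from the TCP to the grasp point, in m); z points along the fingers, y is the line along which they close (so a half turn about z gives the same grasp; the last joint's range is limited). The gripper opens to 85 mm and grips with 20 to 120 N. Pads are 22 mm wide; open, the fingers measure 114 mm over their backs; the gripper's body (76 mm by 85 mm) begins 54 mm behind the grasp point. The pads swing forward as they close: fully open they stand 13 mm farther back than shut.
Start: joints at [-1.413, 0.053, 1.613, -0, 1.476, -0.119], TCP at [0.171, -0.601, 0.231] pointing down, gripper open.
Joint ranges: [-3.01, 3.01], [-1.01, 2.22], [0.06, 2.58], [-1.02, 4.17], [0.09, 2.62], [-3.14, 3.14]. Speed limits (rad/s): [2.57, 2.57, 3.14, 3.14, 3.14, 3.14].

INTERFACE

Orientations are given as a unit quaternion [w, x, y, z].
In Python, from plant import manip gives the robot as it stands.
- The arm moves only by the shell command python3 -m crank 'ROWS' [OPENING]. ROWS is JSON, a list of rows, each an object of numbers: "x", "y", "z": the shift along the tool's x, y, z in cm; "turn": the turn about the tool's z in rad. In form: [{"x": .., "y": .., "z": .., "turn": ..}, ...]. A call has 1 to 5 rows; each row shifts and turns the commanded pose from where the row before left it, along the tool's axes as they then stand; what a row does not reach is not made up. A row lasts 1/10 s, in which the tool goes at most 50 mm and 8.59 degrees, less where a joint would pass 70% of its speed; a pose out of reach is approached as far as the arm can. A call with a gripper value outside its range is refused whole. OPENING is the opening in per cent of the stroke, from 0 (shut) to 100 (fully open), set as the call begins (- or left out, the last holds). The fingers move at their own pace and stop on an object; the grip force is fixed at half the most. Time passes only in rows, so rows that do not move let the fingers close. It gives the time, the measured TCP pose, the force, the opening and the grip force at its end, in the units of the state.
- manip.state(): the state, without advancing time (a new reading comes with each control period).
- manip.grab_frame(name): name is "side" or "top" or "wrist"; returns (picture, depth): 420x560x3 uint8, red, green, blue; 420x560 float32, m along the optical axis (not along the pixel's ray), 0 where there is no reading.
- manip.camera_model(name): a dict with "mtx" (3x3 intrinsics, pixels), "k1" (the pictures are not rectified: a ray, as slopes to the right and down, at radius r is drawn at 1 + k1 r^2 times it, then the intrinsics apply), "world_to_cam" (4x4, takes a point from world to camera coordinates). Camera axes: x right, y down, z forward; pixel columns grow to the right and rows downward; lengths in m; the calibration is good to about 2 mm. A picture is of the moment at which its call begins: read the wrist's pose just before it. camera_model takes no time and is no camera call; for the wrist camera it gives the pose at the moment of the call.
- manip.job_done(): hands the job in; it is judged then, once.
The state is a dict: "time": time; "joint_pos": joint angles; "joint_vel": joint speeds; "joint_efforts": joint torques, N m; "tool_pos": TCP position; "tool_rot": TCP orientation; "contact_force": force on the tool from outside, world axes, zero at the start; "ft_torque": the same for the moment, N m; "gripper_width": opening from 0.0 (shut) to 1.0 (fully open); "grasp_force": force on a finger pad.
Only numpy, scipy, OpenCV 4.12 (cv2) and the standard library are available. Lean on these libraries where they do the work, as an engineer would, in place of code of your own. Each camera call takes 0.05 s, during which the arm holds its last target. There are 200 camera calls.

## Working session

There is one attempt and no reset: what is moved stays moved. The work goes in short steps, Python scripts to look and compute and a shell command to move; the robot and the scene stay as the last step left them, time stands still between calls to the robot, and variables do not carry over. Pictures are saved under pics/ and viewed, at most 10 in all, crops included, and the job is handed in when it is done.

```bash
mkdir -p pics
cat > h.py <<'E'
import numpy as np, cv2
from plant import manip
def grab(n, save=None):
    m=manip.camera_model(n); p,d=manip.grab_frame(n)
    if save: cv2.imwrite('pics/'+save, cv2.cvtColor(p,cv2.COLOR_RGB2BGR))
    return m,p,d
def pts(m,d):
    "world xyz for every pixel from depth"
    h,w=d.shape; u,v=np.meshgrid(np.arange(w),np.arange(h))
    K=np.array(m['mtx']); uv=np.stack([u,v],-1).reshape(-1,1,2).astype(float)
    s=cv2.undistortPoints(uv,K,np.array([m['k1'],0,0,0.])).reshape(h,w,2)
    T=np.linalg.inv(np.array(m['world_to_cam']))
    c=np.dstack([s*d[...,None],d]); return c@T[:3,:3].T+T[:3,3]
def ray(m,uv,z):
    "cast pixels onto plane z"
    K=np.array(m['mtx']); uv=np.array(uv,float).reshape(-1,1,2)
    s=cv2.undistortPoints(uv,K,np.array([m['k1'],0,0,0.])).reshape(-1,2)
    T=np.linalg.inv(np.array(m['world_to_cam']))
    r=np.c_[s,np.ones(len(s))]@T[:3,:3].T; o=T[:3,3]
    return o+r*((z-o[2])/r[:,2])[:,None]
E
python3 - <<'E'
from h import *
for n in('top','side'):
    m,p,d=grab(n,n+'0.png'); np.savez('/tmp/'+n,p=p,d=d)
    print(n,np.array(m['world_to_cam']).round(3).tolist(),m['k1'],np.array(m['mtx']).round(1).tolist(),(d>0).mean())
s=manip.state();print(s['time'],s['tool_pos'],s['tool_rot'],manip.grip_point_offset)
E
```

```text
top [[0.019, -1.0, 0.01, 0.102], [-0.999, -0.02, -0.051, 0.587], [0.051, -0.009, -0.999, 1.341], [0.0, 0.0, 0.0, 1.0]] -0.10769768123934896 [[529.5, 0.0, 277.1], [0.0, 529.5, 211.9], [0.0, 0.0, 1.0]] 0.9959736394557823
side [[-0.929, -0.369, -0.025, 0.576], [-0.181, 0.514, -0.839, 0.102], [0.322, -0.775, -0.544, 1.101], [0.0, 0.0, 0.0, 1.0]] 0.06162882961541759 [[506.5, 0.0, 285.4], [0.0, 506.5, 206.8], [0.0, 0.0, 1.0]] 0.995969387755102
0.1 [ 0.17070455 -0.60064934  0.23018716] [-9.30038266e-04  9.90438061e-01  1.37954996e-01 -2.58513379e-05] 0.0187
```

View pics/top0.png

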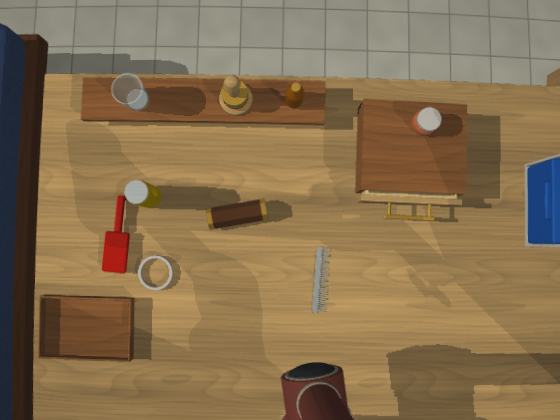

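View pics/side0.png

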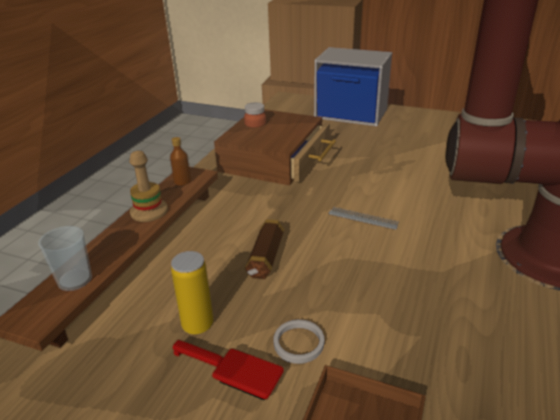

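The top view shows the case at about (237,214), the drawer handle at (410,211), the unit at (412,150), the comb at (320,280), and the band, brush and can on the left. In the side view the white bar on the case's +y end, near (252,272), points down and left. That is world +x and down, so the case must roll toward -x.

Run:
```python
from h import *
D={n:np.load(f'/tmp/{n}.npz') for n in('top','side')}
P={n:pts(manip.camera_model(n),D[n]['d']) for n in D}
p=P['top']
tab=p[250:400,180:270].reshape(-1,3);print('table z',np.median(tab[:,2]))
def blob(n,u0,u1,v0,v1,zlo,zhi):
    q=P[n][v0:v1,u0:u1].reshape(-1,3);q=q[(q[:,2]>zlo)&(q[:,2]<zhi)]
    r=cv2.minAreaRect(q[:,:2].astype(np.float32));print(n,len(q),'c',np.round(r[0],4),'sz',np.round(r[1],4),'ang',round(r[2],1),'z',np.round(np.percentile(q[:,2],[5,50,95]),4));return q
print('case top flat');blob('top',190,290,185,240,.040,.06);blob('top',190,290,185,240,.012,.06)
blob('side',235,300,210,285,.040,.06)
print('handle');blob('top',380,442,200,225,.03,.075);blob('side',308,342,133,165,.045,.07)
print('vanity');blob('top',345,475,90,200,.088,.1)
print('front panel');blob('top',355,465,188,206,.06,.1)
for n,u0,u1,v0,v1 in(('comb',300,340,235,320),('talc',110,170,165,220)):
    print(n);blob('top',u0,u1,v0,v1,.002 if n=='comb' else .1,.2)
s=D['side']['p'][205:285,230:300];cv2.imwrite('pics/c1.png',cv2.resize(s[...,::-1],None,fx=7,fy=7,interpolation=cv2.INTER_CUBIC))
```

```text
table z -0.0007801500739945677
case top flat
top 853 c [0.578  0.2154] sz [0.0422 0.1504] ang 11.4 z [0.0413 0.0466 0.0514]
top 1308 c [0.5793 0.2155] sz [0.0559 0.1508] ang 11.2 z [0.0254 0.0443 0.0507]
side 769 c [0.5797 0.2168] sz [0.0385 0.1553] ang 11.1 z [0.0417 0.048  0.0503]
handle
top 374 c [ 0.5932 -0.2228] sz [0.1657 0.0428] ang 89.9 z [0.0424 0.0599 0.0676]
side 297 c [ 0.6022 -0.2435] sz [0.0731 0.1972] ang 16.4 z [0.0476 0.06   0.0669]
vanity
top 8685 c [ 0.7407 -0.2201] sz [0.2632 0.2465] ang 88.5 z [0.09   0.0941 0.098 ]
front panel
top 1324 c [ 0.6269 -0.217 ] sz [0.0408 0.2618] ang 0.9 z [0.0686 0.0822 0.0966]
comb
top 815 c [0.4203 0.0012] sz [0.2163 0.1009] ang 1.0 z [0.0021 0.0036 0.0074]
talc
top 561 c [0.6195 0.4418] sz [0.0549 0.0571] ang 56.5 z [0.1116 0.1477 0.1523]
```

View pics/c1.png

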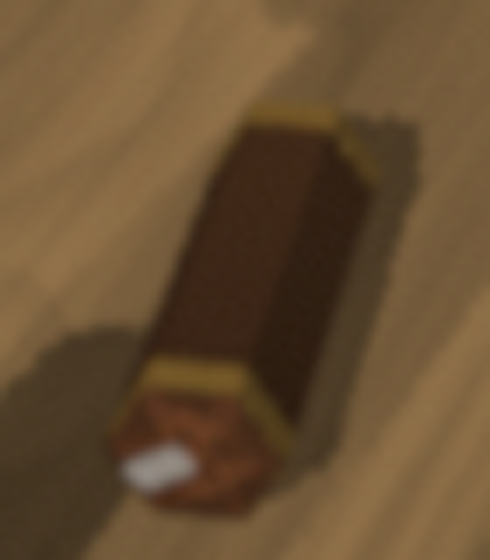

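The crop shows the white bar at about (160,467) pointing down toward +x, which confirms the roll direction of -x. Now I'll turn the gripper so it lines up with the case, and move to its far side.

```bash
python3 -m crank '[{"turn":-0.149},{"turn":-0.149},{"turn":-0.149},{"turn":-0.149},{"turn":-0.149}]' 0 
python3 -m crank '[{"turn":-0.149},{"turn":-0.149},{"turn":-0.149},{"turn":-0.149},{"turn":-0.149}]'
python3 -m crank '[{"x":3.6,"y":3.1},{"x":3.6,"y":3.1},{"x":3.6,"y":3.1},{"x":3.6,"y":3.1},{"x":3.6,"y":3.1}]'
python3 -m crank '[{"x":3.6,"y":3.1},{"x":3.6,"y":3.1},{"x":3.6,"y":3.1},{"x":3.6,"y":3.1},{"x":3.6,"y":3.1}]'
python3 -m crank '[{"x":3.6,"y":3.1},{"x":3.6,"y":3.1},{"x":3.6,"y":3.1},{"x":3.6,"y":3.1},{"x":3.6,"y":3.1}]'
python3 -m crank '[{"x":3.6,"y":3.1},{"x":3.6,"y":3.1},{"x":3.6,"y":3.1},{"x":3.6,"y":3.1},{}]'
python3 -m crank '[{}]'
cat >> h.py <<'E'
def err(tx,ty,yaw):
    "shift along tool x,y (cm) to world point, and turn to bring tool y to yaw"
    from scipy.spatial.transform import Rotation as R
    s=manip.state();q=s['tool_rot'];M=R.from_quat([q[1],q[2],q[3],q[0]]).as_matrix()
    dp=np.array([tx,ty,s['tool_pos'][2]])-s['tool_pos']; l=M.T@dp*100
    y0=np.arctan2(M[1,1],M[0,1]); print('tcp',np.round(s['tool_pos'],4),'tool y yaw',y0.round(4),'need cm',l.round(2),'turn',round(y0-yaw,3),'t',round(s['time'],2),'F',np.round(s['contact_force'],1),'tilt',M[:,2].round(3))
def casefit(p,n=''):
    q=p.reshape(-1,3);q=q[(q[:,2]>.012)&(q[:,2]<.065)]
    r=cv2.minAreaRect(q[:,:2].astype(np.float32));print(n,len(q),'c',np.round(r[0],4),'sz',np.round(r[1],4),'ang',round(r[2],1),'z95',np.percentile(q[:,2],95).round(4))
E
python3 - <<'E'
from h import *
err(.62,.2235,.195)
m,p,d=grab('wrist','w1.png')
E
```

```text
tcp [ 0.1707 -0.6006  0.2302] tool y yaw -1.294 need cm [ 65.74 -67.     0.14] turn -1.489 t 0.1 F [-0.  -0.1  0.1] tilt [-0.     0.002 -1.   ]schema error: expected keys x, y, z, turn
schema error: expected keys x, y, z, turn
schema error: expected keys x, y, z, turn
schema error: expected keys x, y, z, turn
schema error: expected keys x, y, z, turn
schema error: expected keys x, y, z, turn
schema error: expected keys x, y, z, turn
```

View pics/w1.png

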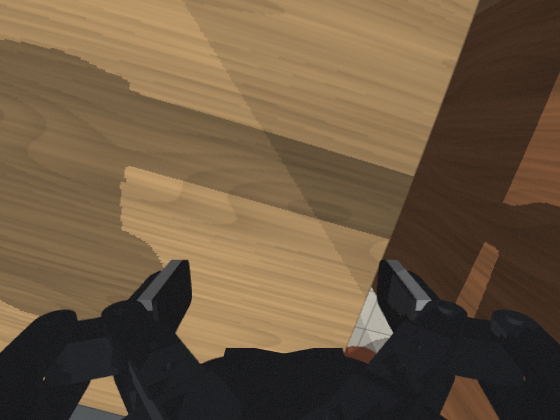

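All four keys are required, so no row ran. This wrist picture is still from the start pose: open fingers at (170,290) and (400,290), and no task object in view.

```bash
python3 -m crank '[{"x":0,"y":0,"z":0,"turn":-0.149},{"x":0,"y":0,"z":0,"turn":-0.149},{"x":0,"y":0,"z":0,"turn":-0.149},{"x":0,"y":0,"z":0,"turn":-0.149},{"x":0,"y":0,"z":0,"turn":-0.149}]' 0 
python3 -m crank '[{"x":0,"y":0,"z":0,"turn":-0.149},{"x":0,"y":0,"z":0,"turn":-0.149},{"x":0,"y":0,"z":0,"turn":-0.149},{"x":0,"y":0,"z":0,"turn":-0.149},{"x":0,"y":0,"z":0,"turn":-0.149}]'
python3 -m crank '[{"x":3.6,"y":3.1,"z":0,"turn":0},{"x":3.6,"y":3.1,"z":0,"turn":0},{"x":3.6,"y":3.1,"z":0,"turn":0},{"x":3.6,"y":3.1,"z":0,"turn":0},{"x":3.6,"y":3.1,"z":0,"turn":0}]'
python3 -m crank '[{"x":3.6,"y":3.1,"z":0,"turn":0},{"x":3.6,"y":3.1,"z":0,"turn":0},{"x":3.6,"y":3.1,"z":0,"turn":0},{"x":3.6,"y":3.1,"z":0,"turn":0},{"x":3.6,"y":3.1,"z":0,"turn":0}]'
python3 -m crank '[{"x":3.6,"y":3.1,"z":0,"turn":0},{"x":3.6,"y":3.1,"z":0,"turn":0},{"x":3.6,"y":3.1,"z":0,"turn":0},{"x":3.6,"y":3.1,"z":0,"turn":0},{"x":3.6,"y":3.1,"z":0,"turn":0}]'
python3 -m crank '[{"x":3.6,"y":3.1,"z":0,"turn":0},{"x":3.6,"y":3.1,"z":0,"turn":0},{"x":3.6,"y":3.1,"z":0,"turn":0},{"x":3.6,"y":3.1,"z":0,"turn":0},{"x":0,"y":0,"z":0,"turn":0}]'
python3 - <<'E'
from h import *
err(.62,.2235,.195)
m,p,d=grab('wrist');q=pts(m,d);c=q[(q[...,0]>.5)&(q[...,0]<.64)&(q[...,1]>.1)&(q[...,1]<.32)&(q[...,2]<.1)];casefit(c)
print((q[...,2]<.1).mean())
E
```

```text
time: 0.65
tool_pos: [0.1708, -0.6009, 0.2308]
tool_rot: [-0.0, 0.871, 0.492, 0.0]
contact_force: [0.4, -0.0, -0.3]
gripper_width: 0.144
grasp_force: 0.0
time: 1.15
tool_pos: [0.1707, -0.6009, 0.2307]
tool_rot: [-0.0, 0.632, 0.775, 0.0]
contact_force: [0.3, -0.5, 0.2]
gripper_width: -0.001
grasp_force: 0.0
time: 1.65
tool_pos: [0.2882, -0.3926, 0.2309]
tool_rot: [-0.0, 0.635, 0.773, 0.0]
contact_force: [0.8, -0.7, 0.7]
gripper_width: 0.001
grasp_force: 0.0
time: 2.15
tool_pos: [0.4052, -0.1858, 0.2312]
tool_rot: [0.0, 0.635, 0.773, 0.0]
contact_force: [0.2, -0.0, 0.8]
gripper_width: -0.001
grasp_force: 0.0
time: 2.65
tool_pos: [0.5222, 0.0211, 0.2311]
tool_rot: [0.0, 0.634, 0.773, -0.0]
contact_force: [0.4, -1.2, 0.4]
gripper_width: -0.004
grasp_force: 0.0
time: 3.15
tool_pos: [0.6163, 0.1888, 0.2296]
tool_rot: [-0.001, 0.633, 0.774, -0.0]
contact_force: [-0.2, -0.6, -0.3]
gripper_width: 0.005
grasp_force: 0.0
tcp [0.6163 0.1888 0.2296] tool y yaw 0.2008 need cm [3.33 1.06 0.  ] turn 0.006 t 3.15 F [-0.2 -0.6 -0.3] tilt [-0.002  0.001 -1.   ]
 7206 c [0.5793 0.2192] sz [0.0557 0.1502] ang 10.7 z95 0.0488
0.747359693877551
```

```bash
python3 -m crank '[{"x":3.6,"y":1.5,"z":2.7,"turn":0},{"x":0,"y":0,"z":4,"turn":0},{"x":0,"y":0,"z":4,"turn":0},{"x":0,"y":0,"z":4,"turn":0},{"x":0,"y":0,"z":4,"turn":0}]'
python3 -m crank '[{"x":0,"y":0,"z":0,"turn":0},{"x":0,"y":-0.5,"z":0,"turn":0},{"x":0,"y":-0.5,"z":0,"turn":0},{"x":0,"y":-0.3,"z":0,"turn":0},{"x":0,"y":0,"z":0,"turn":0}]'
python3 - <<'E'
from h import *
err(.5793,.218,.195)
m,p,d=grab('top');q=pts(m,d);c=q[(q[...,0]>.46)&(q[...,0]<.62)&(q[...,1]>.1)&(q[...,1]<.32)&(q[...,2]<.045)];casefit(c)
E
```

```text
time: 3.7
tool_pos: [0.6226, 0.2215, 0.0431]
tool_rot: [0.0, 0.635, 0.773, -0.0]
contact_force: [1.0, 0.0, 0.3]
gripper_width: 0.004
grasp_force: 0.0
time: 4.2
tool_pos: [0.6112, 0.2203, 0.0469]
tool_rot: [0.001, 0.635, 0.773, 0.001]
contact_force: [-0.2, 0.3, -0.4]
gripper_width: -0.002
grasp_force: 0.0
tcp [0.6112 0.2203 0.0469] tool y yaw 0.196 need cm [ 0.39 -3.17 -0.01] turn 0.001 t 4.2 F [-0.2  0.3 -0.4] tilt [ 0.004  0.001 -1.   ]
 281 c [0.5805 0.2097] sz [0.0557 0.1388] ang 10.8 z95 0.0444
```

```bash
python3 -m crank '[{"x":0,"y":0,"z":0.2,"turn":0},{"x":0,"y":-0.3,"z":0,"turn":0},{"x":0,"y":-0.6,"z":-0.3,"turn":0},{"x":0,"y":-0.6,"z":-0.3,"turn":0},{"x":0,"y":-0.6,"z":-0.2,"turn":0}]'
python3 - <<'E'
from h import *
err(.5793,.218,.195)
m,p,d=grab('top');m2,p2,d2=grab('side','s2.png')
for n,m,d in(('top',m,d),('side',m2,d2)):
    q=pts(m,d);c=q[(q[...,0]>.46)&(q[...,0]<.62)&(q[...,1]>.1)&(q[...,1]<.32)&(q[...,2]<.06)];casefit(c,n)
I=p2[180:300,210:350];cv2.imwrite('pics/s2c.png',cv2.resize(I[...,::-1],None,fx=5,fy=5,interpolation=cv2.INTER_CUBIC))
E
```

```text
time: 4.75
tool_pos: [0.5893, 0.216, 0.0508]
tool_rot: [0.0, 0.634, 0.773, 0.0]
contact_force: [1.2, 0.9, 0.4]
gripper_width: 0.0
grasp_force: 0.3
tcp [0.5893 0.216  0.0508] tool y yaw 0.1961 need cm [ 0.39 -0.94 -0.  ] turn 0.001 t 4.75 F [1.2 0.9 0.4] tilt [ 0.  0. -1.]
top 315 c [0.5725 0.2095] sz [0.0523 0.1415] ang 11.5 z95 0.0522
side 1301 c [0.5732 0.217 ] sz [0.0551 0.1566] ang 10.9 z95 0.0538
```

View pics/s2c.png

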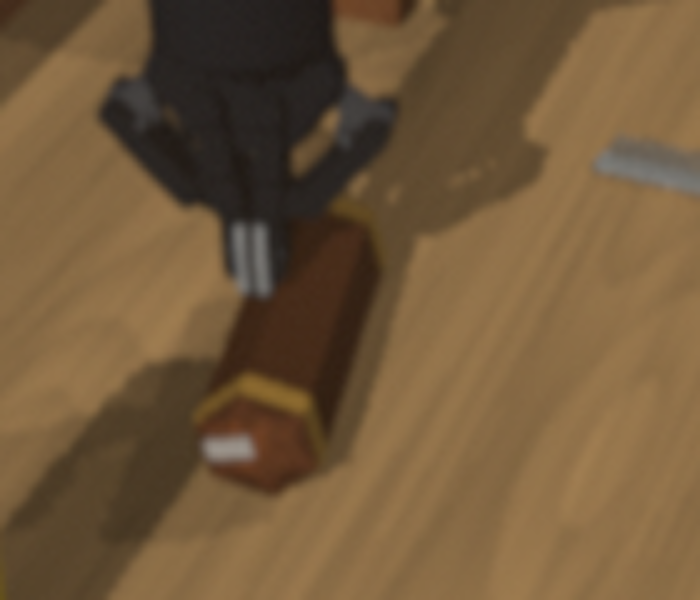

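It's tipping as planned: the case stands on its edge at about 30°, with the white bar level at (230,448). I'll keep pushing.

```bash
python3 -m crank '[{"x":0,"y":-0.6,"z":0,"turn":0},{"x":0,"y":-0.6,"z":0,"turn":0},{"x":0,"y":0,"z":0,"turn":0},{"x":0,"y":0,"z":-2,"turn":0},{"x":0,"y":0,"z":-2,"turn":0}]'
python3 -m crank '[{"x":0,"y":2.5,"z":-1,"turn":0},{"x":0,"y":3,"z":0,"turn":0},{"x":0,"y":0,"z":0,"turn":0}]'
python3 - <<'E'
from h import *
err(.5793,.218,.195)
m,p,d=grab('top');m2,p2,d2=grab('side')
for n,m,d in(('top',m,d),('side',m2,d2)):
    q=pts(m,d);c=q[(q[...,0]>.46)&(q[...,0]<.62)&(q[...,1]>.1)&(q[...,1]<.32)&(q[...,2]<.06)];casefit(c,n)
I=p2[180:300,210:350];cv2.imwrite('pics/s3c.png',cv2.resize(I[...,::-1],None,fx=5,fy=5,interpolation=cv2.INTER_CUBIC))
E
```

```text
time: 5.35
tool_pos: [0.5767, 0.2134, 0.0897]
tool_rot: [-0.001, 0.635, 0.773, -0.001]
contact_force: [1.1, 0.2, -0.4]
gripper_width: -0.002
grasp_force: 0.0
time: 5.65
tool_pos: [0.6343, 0.2246, 0.101]
tool_rot: [0.001, 0.635, 0.773, 0.001]
contact_force: [0.2, 0.6, -0.4]
gripper_width: -0.003
grasp_force: 0.0
tcp [0.6343 0.2246 0.101 ] tool y yaw 0.1955 need cm [ 0.42 -5.52 -0.01] turn 0.001 t 5.65 F [ 0.2  0.6 -0.4] tilt [ 0.002  0.    -1.   ]
top 471 c [0.553  0.2075] sz [0.0551 0.1453] ang 10.6 z95 0.0504
side 1337 c [0.5532 0.2124] sz [0.0564 0.1564] ang 11.3 z95 0.05
```

View pics/s3c.png

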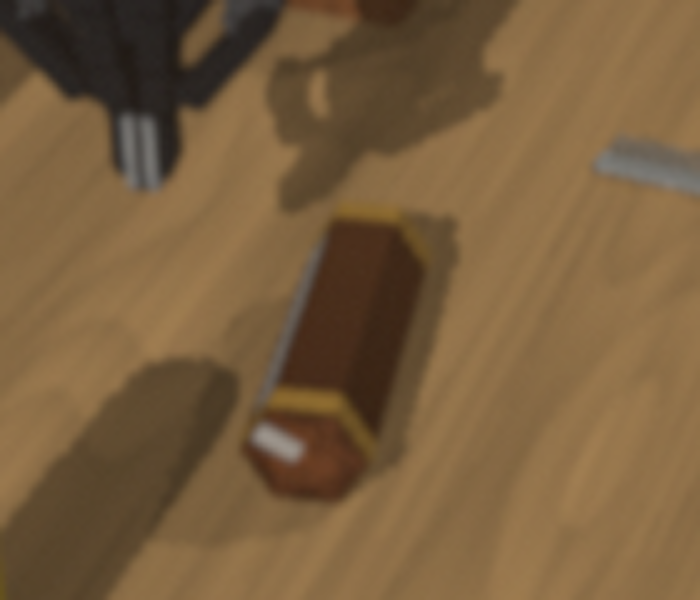

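First 60° done: the stripe is now on the upper +x flat, at about (295,320). I'll repeat the push.

```bash
python3 -m crank '[{"x":0.2,"y":-3.6,"z":0,"turn":0},{"x":0,"y":0,"z":3,"turn":0},{"x":0,"y":0,"z":2.7,"turn":0},{"x":0,"y":-0.5,"z":0,"turn":0},{"x":0,"y":-0.5,"z":0,"turn":0}]'
python3 -m crank '[{"x":0,"y":-0.3,"z":0,"turn":0},{"x":0,"y":-0.3,"z":0,"turn":0},{"x":0,"y":-0.6,"z":-0.3,"turn":0},{"x":0,"y":-0.6,"z":-0.3,"turn":0},{"x":0,"y":-0.6,"z":-0.2,"turn":0}]'
python3 -m crank '[{"x":0,"y":-0.6,"z":0,"turn":0},{"x":0,"y":-0.6,"z":0,"turn":0},{"x":0,"y":0,"z":0,"turn":0},{"x":0,"y":0,"z":-2,"turn":0},{"x":0,"y":0,"z":-3,"turn":0}]'
python3 -m crank '[{"x":0,"y":2.5,"z":-5,"turn":0},{"x":0,"y":2.5,"z":-4,"turn":0},{"x":0,"y":0,"z":0,"turn":0}]'
python3 - <<'E'
from h import *
err(.5793,.218,.195)
m,p,d=grab('top');m2,p2,d2=grab('side')
for n,m,d in(('top',m,d),('side',m2,d2)):
    q=pts(m,d);c=q[(q[...,0]>.44)&(q[...,0]<.60)&(q[...,1]>.1)&(q[...,1]<.30)&(q[...,2]<.06)];casefit(c,n)
I=p2[180:300,210:350];cv2.imwrite('pics/s4c.png',cv2.resize(I[...,::-1],None,fx=5,fy=5,interpolation=cv2.INTER_CUBIC))
E
```

```text
time: 6.25
tool_pos: [0.5846, 0.2171, 0.0427]
tool_rot: [-0.001, 0.634, 0.773, -0.001]
contact_force: [0.4, 0.1, 0.2]
gripper_width: -0.001
grasp_force: 0.0
time: 6.75
tool_pos: [0.5627, 0.2128, 0.0522]
tool_rot: [0.0, 0.635, 0.773, 0.0]
contact_force: [0.5, -0.5, -0.8]
gripper_width: -0.003
grasp_force: 0.0
time: 7.25
tool_pos: [0.549, 0.2098, 0.0991]
tool_rot: [-0.002, 0.635, 0.773, -0.002]
contact_force: [1.0, 0.3, -0.4]
gripper_width: -0.0
grasp_force: 0.0
time: 7.55
tool_pos: [0.6035, 0.2208, 0.1947]
tool_rot: [0.005, 0.635, 0.773, 0.006]
contact_force: [0.3, 0.1, 0.5]
gripper_width: -0.001
grasp_force: 0.0
tcp [0.6035 0.2208 0.1947] tool y yaw 0.1956 need cm [ 0.2  -2.43 -0.04] turn 0.001 t 7.55 F [0.3 0.1 0.5] tilt [ 0.015  0.003 -1.   ]
top 933 c [0.5521 0.2101] sz [0.0556 0.1508] ang 10.9 z95 0.0508
side 1339 c [0.5529 0.213 ] sz [0.0559 0.1571] ang 11.1 z95 0.0498
```

View pics/s4c.png

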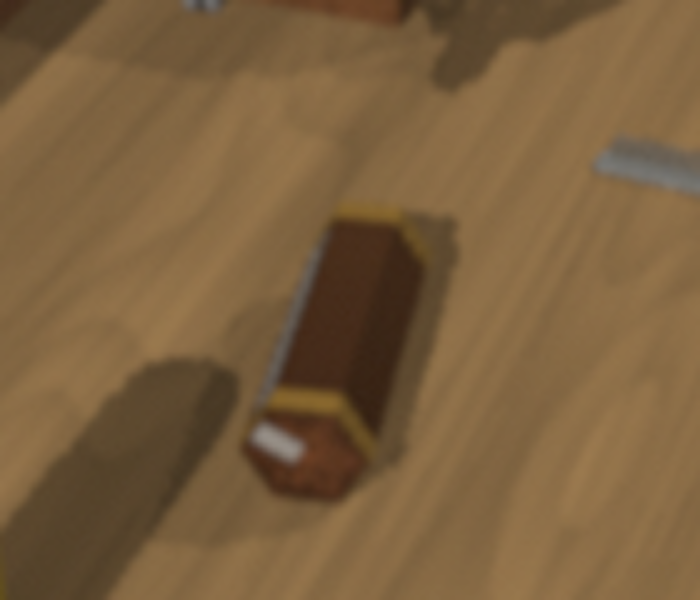

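The second push slipped over the top corner and the case didn't move (stripe still on the upper +x flat, about (295,320)). I'll retry with the tip lower and rising less.

```bash
python3 -m crank '[{"x":0,"y":-0.7,"z":4,"turn":0},{"x":0,"y":0,"z":4,"turn":0},{"x":0,"y":0,"z":4,"turn":0},{"x":0,"y":0,"z":3.7,"turn":0},{"x":0,"y":0,"z":0,"turn":0}]'
python3 -m crank '[{"x":0,"y":-0.5,"z":0,"turn":0},{"x":0,"y":-0.5,"z":0,"turn":0},{"x":0,"y":-0.3,"z":0,"turn":0},{"x":0,"y":-0.3,"z":0,"turn":0},{"x":0,"y":-0.5,"z":-0.25,"turn":0}]'
python3 -m crank '[{"x":0,"y":-0.5,"z":-0.25,"turn":0},{"x":0,"y":-0.5,"z":-0.2,"turn":0}]'
python3 - <<'E'
from h import *
err(.5525,.2115,.195)
m2,p2,d2=grab('side')
for n,m,d in(('side',m2,d2),):
    q=pts(m,d);c=q[(q[...,0]>.44)&(q[...,0]<.60)&(q[...,1]>.1)&(q[...,1]<.30)&(q[...,2]<.06)];casefit(c,n)
E
```

```text
time: 8.15
tool_pos: [0.588, 0.2176, 0.024]
tool_rot: [-0.002, 0.635, 0.773, -0.002]
contact_force: [-0.1, -0.3, 0.5]
gripper_width: -0.002
grasp_force: 0.0
time: 8.65
tool_pos: [0.5698, 0.2141, 0.0319]
tool_rot: [0.0, 0.635, 0.773, 0.0]
contact_force: [1.8, 0.6, 1.8]
gripper_width: 0.002
grasp_force: 1.4
time: 8.85
tool_pos: [0.5613, 0.2125, 0.0376]
tool_rot: [0.001, 0.635, 0.773, 0.002]
contact_force: [4.7, 1.0, 5.8]
gripper_width: -0.002
grasp_force: 3.7
tcp [0.5613 0.2125 0.0376] tool y yaw 0.196 need cm [ 0.08 -0.88 -0.  ] turn 0.001 t 8.85 F [4.7 1.  5.8] tilt [ 0.004  0.001 -1.   ]
side 1400 c [0.5395 0.2102] sz [0.0713 0.1567] ang 10.7 z95 0.0548
```

```bash
cat >> h.py <<'E'
def stripe(box=(.44,.62,.08,.32),zmin=.01,cam='top',zmax=.075):
    m,p,d=grab(cam);q=pts(m,d);f=p.astype(int)
    k=(q[...,0]>box[0])&(q[...,0]<box[1])&(q[...,1]>box[2])&(q[...,1]<box[3])&(q[...,2]>zmin)&(q[...,2]<zmax)
    w=k&(f.min(-1)>95)&(f.max(-1)-f.min(-1)<25)
    c=q[w]
    if len(c)<20: print('stripe none',len(c));return
    c0=np.median(c,0);c=c[np.linalg.norm(c-c0,axis=1)<.07];c0=c.mean(0)
    l=np.linalg.svd(c-c0)[2][0]
    print(cam,'stripe n',len(c),'c',c0.round(4),'yaw',(np.degrees(np.arctan2(l[1],l[0]))%180).round(1))
E
python3 - <<'E'
from h import *
stripe()
stripe(cam='side')
m,p,d=grab('side');I=p[180:300,210:350];cv2.imwrite('pics/s5c.png',cv2.resize(I[...,::-1],None,fx=5,fy=5,interpolation=cv2.INTER_CUBIC))
E
```

```text
stripe none 0
side stripe n 151 c [0.543  0.2402 0.0491] yaw 114.5
```

View pics/s5c.png

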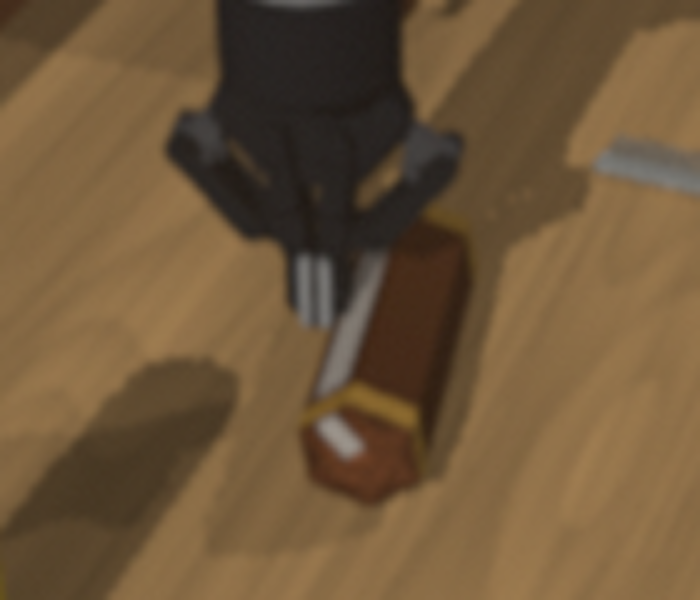

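The case is tilted about 20°, with the fingertip on the stripe flat at (315,320). I'll continue with a slightly steeper rise.

```bash
python3 -m crank '[{"x":0,"y":-0.5,"z":-0.35,"turn":0},{"x":0,"y":-0.5,"z":-0.3,"turn":0},{"x":0,"y":-0.6,"z":-0.2,"turn":0},{"x":0,"y":-0.6,"z":0,"turn":0},{"x":0,"y":-0.6,"z":0,"turn":0}]'
python3 - <<'E'
from h import *
err(.5525,.2115,.195)
m2,p2,d2=grab('side')
q=pts(m2,d2);c=q[(q[...,0]>.44)&(q[...,0]<.60)&(q[...,1]>.1)&(q[...,1]<.30)&(q[...,2]<.06)];casefit(c)
stripe(cam='side');stripe()
E
```

```text
time: 9.55
tool_pos: [0.5345, 0.2073, 0.0475]
tool_rot: [0.001, 0.635, 0.773, 0.002]
contact_force: [0.5, 0.3, 14.6]
gripper_width: 0.001
grasp_force: 7.2
tcp [0.5345 0.2073 0.0475] tool y yaw 0.196 need cm [0.06 1.85 0.01] turn 0.001 t 9.55 F [ 0.5  0.3 14.6] tilt [ 0.004  0.001 -1.   ]
 1274 c [0.5162 0.2064] sz [0.0605 0.158 ] ang 10.8 z95 0.051
side stripe n 253 c [0.5122 0.2257 0.0496] yaw 101.7
stripe none 0
```

```bash
python3 -m crank '[{"x":0,"y":0,"z":-1,"turn":0},{"x":0,"y":0,"z":-4,"turn":0},{"x":0,"y":0,"z":-5,"turn":0},{"x":0,"y":4,"z":-3,"turn":0},{"x":0,"y":4,"z":0,"turn":0}]'
python3 -m crank '[{"x":0,"y":0,"z":0,"turn":0},{"x":0,"y":0,"z":0,"turn":0},{"x":0,"y":0,"z":0,"turn":0}]'
python3 - <<'E'
from h import *
err(.62,-.22,0)
m2,p2,d2=grab('side')
q=pts(m2,d2);c=q[(q[...,0]>.42)&(q[...,0]<.60)&(q[...,1]>.1)&(q[...,1]<.30)&(q[...,2]<.06)];casefit(c)
stripe(cam='side');stripe()
m,p,d=grab('top');q=pts(m,d);c=q[(q[...,0]>.42)&(q[...,0]<.60)&(q[...,1]>.1)&(q[...,1]<.30)&(q[...,2]<.06)];casefit(c)
E
```

```text
time: 10.2
tool_pos: [0.6133, 0.2231, 0.1807]
tool_rot: [0.002, 0.634, 0.773, 0.003]
contact_force: [0.1, 0.6, -0.2]
gripper_width: 0.004
grasp_force: 0.0
time: 10.5
tool_pos: [0.6092, 0.222, 0.1726]
tool_rot: [-0.001, 0.634, 0.773, -0.002]
contact_force: [-0.1, -0.5, -0.1]
gripper_width: 0.002
grasp_force: 0.0
tcp [0.6092 0.222  0.1726] tool y yaw 0.1961 need cm [-4.356e+01 -7.560e+00  4.000e-02] turn 0.196 t 10.5 F [-0.1 -0.5 -0.1] tilt [-0.004 -0.001 -1.   ]
 1369 c [0.513  0.2051] sz [0.0559 0.156 ] ang 10.5 z95 0.0501
side stripe n 273 c [0.5107 0.2168 0.0476] yaw 100.9
stripe none 9
 532 c [0.523  0.2026] sz [0.0533 0.1542] ang 1.2 z95 0.0507
```

Stripe up: it is centred over the case at z≈0.048. Next I'll go above the drawer handle and look.

```bash
python3 -m crank '[{"x":0,"y":0,"z":-2,"turn":0.098},{"x":0,"y":0,"z":-2,"turn":0.098},{"x":-4.4,"y":-0.3,"z":0,"turn":0},{"x":-4.4,"y":-0.3,"z":0,"turn":0},{"x":-4.4,"y":-0.3,"z":0,"turn":0}]' 45
python3 -m crank '[{"x":-4.4,"y":-0.3,"z":0,"turn":0},{"x":-4.4,"y":-0.3,"z":0,"turn":0},{"x":-4.4,"y":-0.3,"z":0,"turn":0},{"x":-4.4,"y":-0.3,"z":0,"turn":0},{"x":-4.4,"y":-0.3,"z":0,"turn":0}]'
python3 -m crank '[{"x":-4.4,"y":0,"z":0,"turn":0},{"x":-4.4,"y":0,"z":0,"turn":0},{"x":0,"y":0,"z":0,"turn":0},{"x":0,"y":0,"z":0,"turn":0}]'
python3 - <<'E'
from h import *
err(.59,-.22,0)
m,p,d=grab('wrist','w2.png');q=pts(m,d);np.savez('/tmp/w2',p=p,d=d,q=q)
print([q[v,u].round(3).tolist() for v,u in((20,280),(20,20),(20,540),(200,280),(230,20),(230,540))])
f=p.astype(int)
k=(q[...,2]>.04)&(q[...,2]<.075)&(q[...,0]<.66)&(q[...,0]>.52)&(abs(q[...,1]+.22)<.14)
yel=k&(f[...,0]-f[...,2]>60)
c=q[yel];print(len(c),c.min(0),c.max(0))
r=cv2.minAreaRect(c[:,:2].astype(np.float32));print(r)
h,e=np.histogram(q[k][:,0],bins=30);print(list(zip(e.round(3),h)))
E
```

```text
time: 11.2
tool_pos: [0.6015, 0.0894, 0.215]
tool_rot: [0.0, 0.707, 0.708, 0.0]
contact_force: [1.4, -0.1, 0.8]
gripper_width: 0.447
grasp_force: 0.0
time: 11.7
tool_pos: [0.5864, -0.1311, 0.2149]
tool_rot: [0.0, 0.707, 0.707, 0.0]
contact_force: [1.2, 0.4, 0.5]
gripper_width: 0.449
grasp_force: 0.0
time: 12.1
tool_pos: [0.5867, -0.2182, 0.2145]
tool_rot: [-0.0, 0.708, 0.706, 0.0]
contact_force: [1.0, 0.3, -0.2]
gripper_width: 0.448
grasp_force: 0.0
tcp [ 0.5867 -0.2182  0.2145] tool y yaw -0.0019 need cm [-0.18  0.33 -0.  ] turn -0.002 t 12.1 F [ 1.   0.3 -0.2] tilt [-0.     0.001 -1.   ]
[[0.583, -0.041, -0.0], [0.306, -0.033, 0.001], [0.861, -0.035, -0.001], [0.583, -0.218, 0.06], [0.258, -0.268, 0.001], [0.785, -0.225, 0.134]]
2870 [ 0.57133606 -0.32840829  0.04261779] [ 0.64237031 -0.09974853  0.074883  ]
((0.603569507598877, -0.2124173641204834), (0.22887833416461945, 0.0652690976858139), 86.7735366821289)
[(np.float64(0.571), np.int64(153)), (np.float64(0.574), np.int64(312)), (np.float64(0.577), np.int64(359)), (np.float64(0.579), np.int64(351)), (np.float64(0.582), np.int64(
[... 180 characters left out ...]
 (np.float64(0.597), np.int64(38)), (np.float64(0.6), np.int64(42)), (np.float64(0.603), np.int64(45)), (np.float64(0.605), np.int64(38)), (np.float64(0.608), np.int64(57)), (np.float64(0.61), np.int64(342)), (np.float64(0.613), np.int64(367)), (np.float64(0.616), np.int64(150)), (np.float64(0.618), np.int64(0)), (np.float64(0.621), np.int64(0)), (np.float64(0.623), np.int64(0)), (np.float64(0.626), np.int64(22)), (np.float64(0.629), np.int64(200)), (np.float64(0.631), np.int64(458)), (np.float64(0.634), np.int64(291)), (np.float64(0.636), np.int64(50)), (np.float64(0.639), np.int64(34)), (np.float64(0.642), np.int64(147)), (np.float64(0.644), np.int64(19)), (np.float64(0.647), np.int64(6))]
```

View pics/w2.png

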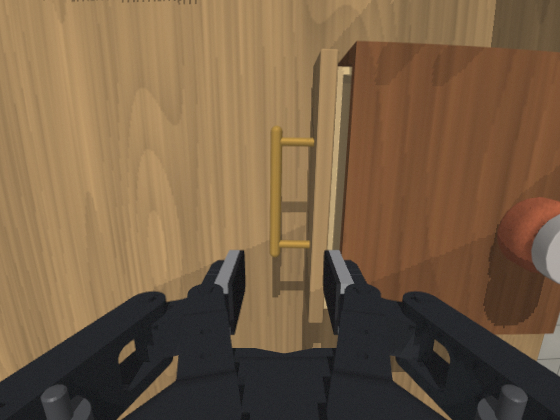

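The wrist view shows the bar handle from (276,128) to (276,255), the drawer front at x≈320 px, and the drawer already slightly ajar. I'll fit the bar.

Run:
```python
from h import *
D=np.load('/tmp/w2.npz');q=D['q']
k=(q[...,2]>.052)&(q[...,2]<.075)&(q[...,0]<.5865)&(q[...,0]>.565)&(abs(q[...,1]+.22)<.14)
k[260:]=False
c=q[k];print(len(c),c[:,1].min(),c[:,1].max(),c[:,2].mean(),np.percentile(c[:,2],95)); a=np.polyfit(c[:,1],c[:,0],1);print('bar slope',a, 'x mid',np.polyval(a,(c[:,1].min()+c[:,1].max())/2))
# body front edge: top level z~.095, first x per row
k=(q[...,2]>.088)&(q[...,2]<.1);k[:,:330]=False;k[260:]=False;X=[];Y=[]
for v in range(60,250):
    u=np.where(k[v])[0]
    if len(u)>50: X.append(q[v,u[0],0]);Y.append(q[v,u[0],1])
a=np.polyfit(Y,X,1);print('body front slope',a,np.polyval(a,-.22),len(X))
T=np.load('/tmp/top.npz');q=pts(manip.camera_model('top'),T['d']);k=(q[...,2]>.088)&(q[...,2]<.1)&(q[...,0]>.55)&(q[...,1]<0)&(q[...,1]>-.4);r=cv2.minAreaRect(q[k][:,:2].astype(np.float32));print(r)
err(.577,-.22,0)
```

```text
1487 -0.27698998428954624 -0.14841173261455018 0.06094313547048482 0.06281443200224535
bar slope [0.01884943 0.5824982 ] x mid 0.5784889131250592
body front slope [0.02526234 0.64491722] 0.6393595069989608 190
((0.7393534779548645, -0.22002074122428894), (0.26319271326065063, 0.24928869307041168), 88.50127410888672)
tcp [ 0.5868 -0.2172  0.2144] tool y yaw -0.0003 need cm [-0.28 -0.98  0.  ] turn -0.0 t 12.15 F [ 0.1  0.7 -0.3] tilt [-0.     0.001 -1.   ]
```

```bash
python3 -m crank '[{"x":0.4,"y":-0.8,"z":4,"turn":0.022},{"x":0,"y":0,"z":4,"turn":0},{"x":0,"y":0,"z":3.5,"turn":0},{"x":0,"y":0,"z":0,"turn":0},{"x":0,"y":0,"z":0,"turn":0}]' 30
python3 -m crank '[{"x":0,"y":0,"z":2,"turn":0},{"x":0,"y":0,"z":2,"turn":0},{"x":0,"y":0,"z":1.7,"turn":0},{"x":0,"y":0,"z":0,"turn":0},{"x":0,"y":0,"z":0,"turn":0}]'
python3 -m crank '[{"x":0,"y":0,"z":0,"turn":0},{"x":0,"y":0,"z":0,"turn":0},{"x":0,"y":0,"z":0,"turn":0},{"x":0,"y":0,"z":0,"turn":0},{"x":0,"y":0,"z":0,"turn":0}]' 0
python3 - <<'E'
from h import *
err(.577,-.22,-.022)
E
```

```text
time: 12.65
tool_pos: [0.5792, -0.2123, 0.0997]
tool_rot: [-0.0, 0.714, 0.7, -0.0]
contact_force: [0.2, -0.6, 0.4]
gripper_width: 0.302
grasp_force: 0.0
time: 13.15
tool_pos: [0.58, -0.2138, 0.0438]
tool_rot: [0.001, 0.715, 0.699, 0.0]
contact_force: [0.7, 0.4, 0.1]
gripper_width: 0.303
grasp_force: 0.0
time: 13.65
tool_pos: [0.5804, -0.2141, 0.0445]
tool_rot: [0.001, 0.715, 0.699, 0.001]
contact_force: [-1.2, 0.6, 5.2]
gripper_width: 0.103
grasp_force: 58.9
tcp [ 0.5804 -0.2141  0.0445] tool y yaw -0.022 need cm [-0.59 -0.33 -0.  ] turn -0.0 t 13.65 F [-1.2  0.6  5.2] tilt [ 0.003 -0.001 -1.   ]
```

```bash
python3 -m crank '[{"x":0,"y":-0.8,"z":0,"turn":0},{"x":0,"y":-1.5,"z":0,"turn":0},{"x":0,"y":-1.5,"z":0,"turn":0},{"x":0,"y":-1.5,"z":0,"turn":0},{"x":0,"y":-1.5,"z":0,"turn":0}]'
python3 -m crank '[{"x":0,"y":-1.5,"z":0,"turn":0},{"x":0,"y":-1.5,"z":0,"turn":0},{"x":0,"y":-1.5,"z":0,"turn":0},{"x":0,"y":-1.5,"z":0,"turn":0},{"x":0,"y":-0.8,"z":0,"turn":0}]'
python3 -m crank '[{"x":0,"y":0,"z":0,"turn":0},{"x":0,"y":0,"z":0,"turn":0},{"x":0,"y":0,"z":0,"turn":0}]'
python3 -m crank '[{"x":0,"y":0,"z":0,"turn":0},{"x":0,"y":0,"z":0,"turn":0},{"x":0,"y":0,"z":-4,"turn":0},{"x":0,"y":0,"z":-5,"turn":0},{"x":0,"y":0,"z":-5,"turn":0}]' 30
python3 -m crank '[{"x":0,"y":0,"z":-3.5,"turn":0},{"x":0,"y":4.5,"z":0,"turn":0},{"x":0,"y":3,"z":0,"turn":0},{"x":0,"y":0,"z":0,"turn":0},{"x":0,"y":0,"z":0,"turn":0}]'
python3 - <<'E'
from h import *
err(.56,-.22,-.022)
m,p,d=grab('wrist','w3.png');q=pts(m,d);np.savez('/tmp/w3',p=p,d=d,q=q)
E
```

```text
time: 14.15
tool_pos: [0.5121, -0.2126, 0.0445]
tool_rot: [0.002, 0.715, 0.699, 0.001]
contact_force: [2.3, 0.8, 7.3]
gripper_width: 0.101
grasp_force: 60.1
time: 14.65
tool_pos: [0.4437, -0.211, 0.0445]
tool_rot: [0.002, 0.715, 0.699, 0.001]
contact_force: [1.5, 2.5, 8.0]
gripper_width: 0.099
grasp_force: 60.2
time: 14.95
tool_pos: [0.444, -0.211, 0.0444]
tool_rot: [0.001, 0.715, 0.699, 0.0]
contact_force: [-1.0, 2.2, 9.0]
gripper_width: 0.101
grasp_force: 60.4
time: 15.45
tool_pos: [0.442, -0.21, 0.1825]
tool_rot: [-0.002, 0.715, 0.699, -0.0]
contact_force: [1.7, 0.3, 0.8]
gripper_width: 0.299
grasp_force: 0.0
time: 15.95
tool_pos: [0.5176, -0.212, 0.2163]
tool_rot: [-0.001, 0.715, 0.699, -0.001]
contact_force: [-0.4, -0.2, 0.2]
gripper_width: 0.3
grasp_force: 0.0
tcp [ 0.5176 -0.212   0.2163] tool y yaw -0.0215 need cm [-0.71  4.25 -0.01] turn 0.001 t 15.95 F [-0.4 -0.2  0.2] tilt [-0.003  0.001 -1.   ]
```

View pics/w3.png

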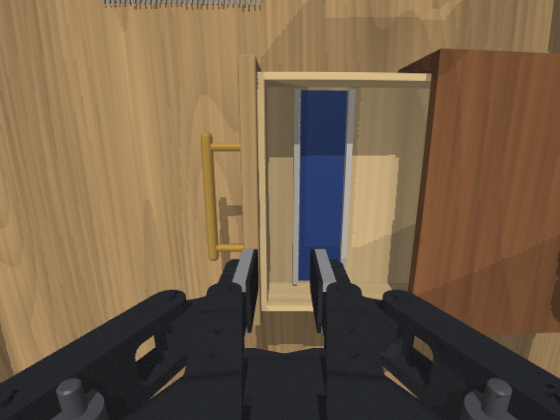

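The drawer is open, with the cradle's blue floor at about x 300–346 and y 90–283 px, between white ribs at x≈297 and 348. I'll measure its middle.

Run:
```python
from h import *
D=np.load('/tmp/w3.npz');q=D['q'];f=D['p'].astype(int)
k=(f[...,2]-f[...,0]>30)&(f[...,2]-f[...,1]>25);k[:,:280]=0;k[:,370:]=0;k[245:]=0
c=q[k];print(len(c),'floor z',np.median(c[:,2]),'y',np.percentile(c[:,1],[.5,99.5]))
lo=[];hi=[];Y=[]
for v in range(95,245):
    u=np.where(k[v])[0]
    if len(u)>20: lo.append(q[v,u[0]+1,0]);hi.append(q[v,u[-1]-1,0]);Y.append(q[v,u[5],1])
mid=(np.array(lo)+np.array(hi))/2;a=np.polyfit(Y,mid,1);print('mid fit',a,'x at y=-.22',np.polyval(a,-.22),'width',np.median(np.array(hi)-lo))
def rib(u0,u1):
    w=(f.min(-1)>110)&(f.max(-1)-f.min(-1)<30);w[:,:u0]=0;w[:,u1:]=0;w[:88]=0;w[245:]=0;c=q[w];print('rib',len(c),c[:,0].mean(),c[:,1].mean(),np.percentile(c[:,2],[10,50,90]),c[:,1].max())
rib(288,306);rib(340,358)
# drawer side walls (y extent)
m,p,d=grab('top');t=pts(m,d);g=p.astype(int);b=(g[...,2]-g[...,0]>30)&(g[...,2]-g[...,1]>20)&(t[...,0]>.4)&(t[...,0]<.65)&(abs(t[...,1]+.22)<.15);c=t[b];print('top blue',len(c),c.mean(0),np.percentile(c,[1,99],axis=0).tolist() if len(c) else 0)
# case again
for n in('top','side'):
    m,p,d=grab(n);t=pts(m,d);c=t[(t[...,0]>.42)&(t[...,0]<.60)&(t[...,1]>.1)&(t[...,1]<.30)&(t[...,2]<.06)];casefit(c,n)
```

```text
6628 floor z 0.02224642672235136 y [-0.27269697 -0.10839611]
mid fit [0.02611145 0.56320329] x at y=-.22 0.5574587714141707 width 0.04318892973181049
rib 615 0.5302313630241282 -0.210325104672359 [0.03063083 0.03165808 0.03255983] -0.11628295417680526
rib 866 0.584481878457917 -0.18708702673450214 [0.03059006 0.03158317 0.03256224] -0.10865379683023013
top blue 1050 [ 0.55659616 -0.19396769  0.02436895] [[0.5328327925611224, -0.2720717357932233, 0.015083070572618653], [0.5791110011599193, -0.11911192063152666, 0.22245913586287977]]
top 1315 c [0.5119 0.2028] sz [0.0557 0.1511] ang 10.8 z95 0.0508
side 1367 c [0.5129 0.2052] sz [0.0556 0.1563] ang 11.0 z95 0.0501
```

```bash
python3 -m crank '[{"x":0,"y":0,"z":0,"turn":-0.0707},{"x":0,"y":0,"z":0,"turn":-0.0707},{"x":0,"y":0,"z":0,"turn":-0.0707},{"x":4.55,"y":0.82,"z":0,"turn":0},{"x":4.55,"y":0.82,"z":0,"turn":0}]' 66
python3 -m crank '[{"x":4.55,"y":0.82,"z":0,"turn":0},{"x":4.55,"y":0.82,"z":0,"turn":0},{"x":4.55,"y":0.82,"z":0,"turn":0},{"x":4.55,"y":0.82,"z":0,"turn":0},{"x":4.55,"y":0.82,"z":0,"turn":0}]'
python3 -m crank '[{"x":4.55,"y":0.82,"z":0,"turn":0},{"x":4.55,"y":0.82,"z":0,"turn":0},{"x":0,"y":0,"z":0,"turn":0},{"x":0,"y":0,"z":0,"turn":0}]'
python3 - <<'E'
from h import *
m,p,d=grab('wrist');q=pts(m,d);s=manip.state()
k=(q[...,2]>.15)&(d>0);k[:200]=0;print('finger tip below/above tcp mm',(np.percentile(q[k][:,2],[0,.5,1,2,5])-s['tool_pos'][2])*1000)
c=q[(q[...,0]>.42)&(q[...,0]<.60)&(q[...,1]>.08)&(q[...,1]<.30)&(q[...,2]<.06)];casefit(c,'wrist')
err(.5125,.204,.19)
f=p.astype(int);w=(f.min(-1)>110)&(f.max(-1)-f.min(-1)<35)&(q[...,2]>.03)&(q[...,2]<.06)&(abs(q[...,0]-.512)<.05);c=q[w];print('white',len(c),c.mean(0) if len(c) else 0)
E
```

```text
time: 16.65
tool_pos: [0.5163, -0.1198, 0.2175]
tool_rot: [-0.0, 0.638, 0.77, 0.0]
contact_force: [0.7, -0.7, 0.0]
gripper_width: 0.664
grasp_force: 0.0
time: 17.15
tool_pos: [0.5136, 0.1127, 0.2178]
tool_rot: [0.0, 0.637, 0.771, 0.0]
contact_force: [1.1, 0.1, -0.3]
gripper_width: 0.657
grasp_force: 0.0
time: 17.55
tool_pos: [0.5127, 0.2042, 0.2174]
tool_rot: [0.0, 0.636, 0.772, -0.0]
contact_force: [-0.1, -1.2, 1.1]
gripper_width: 0.661
grasp_force: 0.0
finger tip below/above tcp mm [ 3.05486957 10.18472201 13.72913176 19.53124439 33.4038434 ]
wrist 7196 c [0.5125 0.2059] sz [0.0562 0.1498] ang 10.8 z95 0.049
tcp [0.5129 0.2033 0.2174] tool y yaw 0.1903 need cm [ 0.07 -0.03 -0.  ] turn 0.0 t 17.6 F [0.8 0.5 0.4] tilt [-0.    -0.001 -1.   ]
white 1708 [0.51200559 0.20900562 0.04815571]
```

```bash
python3 -m crank '[{"x":0,"y":0,"z":4,"turn":0},{"x":0,"y":0,"z":4,"turn":0},{"x":0,"y":0,"z":4,"turn":0},{"x":0.1,"y":0,"z":0,"turn":0},{"x":0,"y":0,"z":0,"turn":0}]' 96
python3 -m crank '[{"x":0,"y":0,"z":2.5,"turn":0},{"x":0,"y":0,"z":2.5,"turn":0},{"x":0,"y":0,"z":2.5,"turn":0},{"x":0,"y":0,"z":1.4,"turn":0},{"x":0,"y":0,"z":0,"turn":0}]'
python3 -m crank '[{"x":0,"y":0,"z":0,"turn":0},{"x":0,"y":0,"z":0,"turn":0},{"x":0,"y":0,"z":0,"turn":0}]'
python3 -m crank '[{"x":0,"y":0,"z":0,"turn":0},{"x":0,"y":0,"z":0,"turn":0},{"x":0,"y":0,"z":0,"turn":0},{"x":0,"y":0,"z":0,"turn":0},{"x":0,"y":0,"z":0,"turn":0}]' 30
python3 - <<'E'
from h import *
err(.5125,.204,.19);print(manip.state()['gripper_width'],manip.state()['grasp_force']);stripe(cam='side')
E
```

```text
time: 18.1
tool_pos: [0.513, 0.2035, 0.0976]
tool_rot: [-0.0, 0.638, 0.77, -0.001]
contact_force: [0.6, 0.6, 1.3]
gripper_width: 0.96
grasp_force: 0.0
time: 18.6
tool_pos: [0.5133, 0.2044, 0.0087]
tool_rot: [-0.0, 0.637, 0.771, -0.0]
contact_force: [-0.2, -0.5, -0.1]
gripper_width: 0.957
grasp_force: 0.0
time: 18.9
tool_pos: [0.5144, 0.2051, 0.0103]
tool_rot: [0.001, 0.637, 0.771, 0.001]
contact_force: [-0.2, 0.7, -0.3]
gripper_width: 0.965
grasp_force: 0.0
time: 19.4
tool_pos: [0.5138, 0.2049, 0.0096]
tool_rot: [0.0, 0.637, 0.771, 0.0]
contact_force: [-1.6, -0.2, 5.3]
gripper_width: 0.619
grasp_force: 63.0
tcp [0.5138 0.2049 0.0096] tool y yaw 0.1902 need cm [-0.07 -0.14 -0.  ] turn 0.0 t 19.4 F [-1.6 -0.2  5.3] tilt [ 0.001  0.    -1.   ]
0.6189445793115681 62.99649462103844
side stripe n 257 c [0.5107 0.2233 0.045 ] yaw 101.3
```

```bash
python3 -m crank '[{"x":0,"y":0,"z":-1,"turn":0},{"x":0,"y":0,"z":-1,"turn":0},{"x":0,"y":0,"z":0,"turn":0}]'
python3 - <<'E'
from h import *
err(.5125,.204,.19);print(manip.state()['gripper_width'],manip.state()['grasp_force']);stripe(cam='side')
m,p,d=grab('wrist');q=pts(m,d);f=p.astype(int)
w=(f.min(-1)>95)&(f.max(-1)-f.min(-1)<35)&(q[...,2]>.04)&(q[...,2]<.09)&(np.hypot(q[...,0]-.512,q[...,1]-.23)<.07);c=q[w];c0=c.mean(0);v=np.linalg.svd(c-c0,full_matrices=False)[2];print(len(c),c0,v[2],v[0])
k=(q[...,2]>.03)&(q[...,2]<.09)&(q[...,1]>.24)&(np.hypot(q[...,0]-.505,q[...,1]-.25)<.06);c=q[k];print('z pct',np.percentile(c[:,2],[50,90,99]))
E
```

```text
time: 19.75
tool_pos: [0.5144, 0.2051, 0.0304]
tool_rot: [0.001, 0.637, 0.771, 0.001]
contact_force: [-0.6, 0.7, -0.8]
gripper_width: 0.618
grasp_force: 63.5
tcp [0.5144 0.2051 0.0304] tool y yaw 0.1901 need cm [-0.07 -0.2  -0.  ] turn 0.0 t 19.75 F [-0.6  0.7 -0.8] tilt [ 0.003  0.001 -1.   ]
0.6181884133846485 63.530001640319824
side stripe n 259 c [0.5104 0.2231 0.0657] yaw 100.2
9810 [0.50987098 0.22809479 0.06730922] [ 0.0033351  -0.02159308  0.99976128] [ 0.18709097 -0.98209988 -0.02183574]
z pct [0.06749386 0.06864264 0.06938379]
```

```bash
python3 -m crank '[{"x":0,"y":0,"z":-3,"turn":0},{"x":0,"y":0,"z":-4,"turn":0},{"x":0,"y":0,"z":-4,"turn":0.07},{"x":0,"y":0,"z":0,"turn":0.071},{"x":0,"y":0,"z":0,"turn":0.071}]'
python3 -m crank '[{"x":-2,"y":0.2,"z":0,"turn":0},{"x":-3.5,"y":0.4,"z":0,"turn":0},{"x":-3.5,"y":0.4,"z":0,"turn":0},{"x":-3.5,"y":0.4,"z":0,"turn":0},{"x":-3.5,"y":0.5,"z":0,"turn":0}]'
python3 -m crank '[{"x":-3.5,"y":0.5,"z":0,"turn":0},{"x":-3.5,"y":0.5,"z":0,"turn":0},{"x":-3.5,"y":0.5,"z":0,"turn":0},{"x":-3.5,"y":0.5,"z":0,"turn":0},{"x":-3.5,"y":0.5,"z":0,"turn":0}]'
python3 -m crank '[{"x":-3.5,"y":0.5,"z":0,"turn":0},{"x":-3.5,"y":0.5,"z":0,"turn":0},{"x":-1.5,"y":0.3,"z":0,"turn":0},{"x":0,"y":0,"z":0,"turn":0},{"x":0,"y":0,"z":0,"turn":0}]'
python3 - <<'E'
from h import *
err(.557,-.216,-.023)
m,p,d=grab('wrist');q=pts(m,d);f=p.astype(int);T=manip.state()['tool_pos']
w=(f.min(-1)>95)&(f.max(-1)-f.min(-1)<35)&(abs(q[...,2]-T[2]-.037)<.015)&(np.hypot(q[...,0]-T[0],q[...,1]-T[1]-.02)<.07);w[250:]=0
c=q[w];c0=c.mean(0);v=np.linalg.svd(c-c0,full_matrices=False)[2];print('stripe',len(c),c0,v[2].round(3),v[0].round(3),'x at tcp y',c0[0]+v[0][0]/v[0][1]*(T[1]-c0[1]),'zmax rel',c0[2]-T[2])
w=(f.min(-1)>110)&(f.max(-1)-f.min(-1)<30)&(q[...,2]>.027)&(q[...,2]<.036)
for a,b in((.51,.557),(.557,.61)):
    c=q[w&(q[...,0]>a)&(q[...,0]<b)];print('rib',len(c),c.mean(0) if len(c) else 0)
m,p,d=grab('top');t=pts(m,d);g=p.astype(int)
k=(t[...,2]>.085)&(t[...,2]<.102)&(t[...,0]<.62)&(t[...,0]>.4)&(t[...,1]<-.08);c=t[k];print('panel/high',len(c),c.mean(0) if len(c) else 0)
E
```

```text
time: 20.35
tool_pos: [0.5141, 0.205, 0.1404]
tool_rot: [0.001, 0.716, 0.698, 0.001]
contact_force: [0.7, -0.5, -2.0]
gripper_width: 0.617
grasp_force: 63.9
time: 20.85
tool_pos: [0.528, 0.0431, 0.1378]
tool_rot: [-0.0, 0.715, 0.699, -0.0]
contact_force: [-0.4, 0.8, -1.2]
gripper_width: 0.616
grasp_force: 63.9
time: 21.35
tool_pos: [0.5493, -0.1325, 0.1378]
tool_rot: [-0.001, 0.715, 0.699, -0.0]
contact_force: [0.1, 0.1, -1.3]
gripper_width: 0.614
grasp_force: 63.9
time: 21.85
tool_pos: [0.5605, -0.2157, 0.1378]
tool_rot: [-0.001, 0.715, 0.699, 0.0]
contact_force: [-0.5, -0.9, -1.5]
gripper_width: 0.618
grasp_force: 63.9
tcp [ 0.5605 -0.2157  0.1378] tool y yaw -0.0221 need cm [-0.04 -0.35  0.  ] turn 0.001 t 21.85 F [-0.5 -0.9 -1.5] tilt [-0.001  0.001 -1.   ]
stripe 4610 [ 0.56190101 -0.17217221  0.17643834] [0.006 0.006 1.   ] [ 0.022  1.    -0.006] x at tcp y 0.5609597762901432 zmax rel 0.03850224980306652
rib 201 [ 0.53294147 -0.11563035  0.03179645]
rib 231 [ 0.58661583 -0.11719166  0.03174161]
panel/high 164 [ 0.54655811 -0.46369092  0.09136987]
```

```bash
python3 -m crank '[{"x":0,"y":-0.35,"z":0,"turn":0},{"x":0,"y":0,"z":2,"turn":0},{"x":0,"y":0,"z":2,"turn":0},{"x":0,"y":0,"z":2,"turn":0},{"x":0,"y":0,"z":0,"turn":0}]'
python3 -m crank '[{"x":0,"y":0,"z":1,"turn":0},{"x":0,"y":0,"z":1,"turn":0},{"x":0,"y":0,"z":1,"turn":0},{"x":0,"y":0,"z":0.8,"turn":0},{"x":0,"y":0,"z":0,"turn":0}]'
python3 -m crank '[{"x":0,"y":0,"z":0.2,"turn":0},{"x":0,"y":0,"z":0.2,"turn":0},{"x":0,"y":0,"z":0.2,"turn":0},{"x":0,"y":0,"z":0,"turn":0},{"x":0,"y":0,"z":0,"turn":0}]'
```

```text
time: 22.45
tool_pos: [0.5548, -0.2142, 0.075]
tool_rot: [-0.003, 0.714, 0.7, -0.001]
contact_force: [-1.3, -0.0, -1.1]
gripper_width: 0.617
grasp_force: 63.9
time: 22.95
tool_pos: [0.5564, -0.2158, 0.0388]
tool_rot: [-0.001, 0.715, 0.699, -0.0]
contact_force: [0.1, 0.2, -1.9]
gripper_width: 0.617
grasp_force: 63.9
time: 23.45
tool_pos: [0.5575, -0.2164, 0.0346]
tool_rot: [0.0, 0.715, 0.699, 0.0]
contact_force: [0.6, 0.5, -2.1]
gripper_width: 0.62
grasp_force: 63.9
```

```bash
python3 -m crank '[{"x":0,"y":0,"z":0.15,"turn":0},{"x":0,"y":0,"z":0,"turn":0},{"x":0,"y":0,"z":0.1,"turn":0},{"x":0,"y":0,"z":0,"turn":0},{"x":0,"y":0,"z":0,"turn":0}]'
```

```text
time: 23.95
tool_pos: [0.5574, -0.2163, 0.032]
tool_rot: [-0.0, 0.715, 0.699, -0.0]
contact_force: [-0.6, 0.5, -2.8]
gripper_width: 0.617
grasp_force: 63.9
```

```bash
python3 -m crank '[{"x":0,"y":0,"z":0.1,"turn":0},{"x":0,"y":0,"z":0,"turn":0},{"x":0,"y":0,"z":0,"turn":0}]'
python3 -m crank '[{"x":0,"y":0,"z":0.1,"turn":0},{"x":0,"y":0,"z":0,"turn":0},{"x":0,"y":0,"z":0,"turn":0}]'
python3 - <<'E'
from h import *
m,p,d=grab('wrist');q=pts(m,d);f=p.astype(int);T=manip.state()['tool_pos']
w=(f.min(-1)>95)&(f.max(-1)-f.min(-1)<35)&(abs(q[...,2]-T[2]-.037)<.015)&(np.hypot(q[...,0]-T[0],q[...,1]-T[1]-.02)<.07);w[250:]=0
c=q[w];c0=c.mean(0);v=np.linalg.svd(c-c0,full_matrices=False)[2];print('stripe',len(c),c0,v[2].round(3),v[0].round(3))
w=(f.min(-1)>110)&(f.max(-1)-f.min(-1)<30)&(q[...,2]>.027)&(q[...,2]<.036)
for a,b in((.51,.557),(.557,.61)):
    c=q[w&(q[...,0]>a)&(q[...,0]<b)];print('rib',len(c),c.mean(0) if len(c) else 0)
E
```

```text
time: 24.25
tool_pos: [0.5579, -0.2164, 0.0317]
tool_rot: [0.0, 0.715, 0.699, 0.0]
contact_force: [-0.9, 1.2, 2.2]
gripper_width: 0.615
grasp_force: 64.2
time: 24.55
tool_pos: [0.5586, -0.2164, 0.0316]
tool_rot: [0.001, 0.715, 0.699, 0.001]
contact_force: [-0.4, 2.4, 6.1]
gripper_width: 0.616
grasp_force: 64.5
stripe 4619 [ 0.5598171  -0.1728588   0.07019178] [-0.001  0.008  1.   ] [ 0.022  1.    -0.008]
rib 1082 [ 0.53394835 -0.12182929  0.03182003]
rib 1059 [ 0.58785495 -0.12284511  0.0317392 ]
```

Contact with the floor at the expected height. Releasing and lifting away.

```bash
python3 -m crank '[{"x":0,"y":0,"z":0,"turn":0},{"x":0,"y":0,"z":0,"turn":0},{"x":0,"y":0,"z":0,"turn":0},{"x":0,"y":0,"z":0,"turn":0}]' 76
python3 -m crank '[{"x":0,"y":0,"z":-1,"turn":0},{"x":0,"y":0,"z":-2,"turn":0},{"x":0,"y":0,"z":-4,"turn":0},{"x":0,"y":0,"z":-5,"turn":0},{"x":0,"y":0,"z":-5,"turn":0}]'
python3 -m crank '[{"x":0,"y":-4,"z":-1,"turn":0},{"x":0,"y":-4,"z":0,"turn":0},{"x":0,"y":0,"z":0,"turn":0},{"x":0,"y":0,"z":0,"turn":0}]' 30
python3 - <<'E'
from h import *
err(.44,-.211,-.022)
m,p,d=grab('wrist');q=pts(m,d);f=p.astype(int)
b=(q[...,0]>.5)&(q[...,0]<.62)&(q[...,1]<-.08)&(q[...,1]>-.34)
w=b&(f.min(-1)>95)&(f.max(-1)-f.min(-1)<35)&(q[...,2]>.06)&(q[...,2]<.08)
c=q[w];c0=c.mean(0);v=np.linalg.svd(c-c0,full_matrices=False)[2];print('stripe',len(c),c0,v[2].round(3),v[0].round(3),c[:,1].min(),c[:,1].max())
w=b&(f.min(-1)>110)&(f.max(-1)-f.min(-1)<30)&(q[...,2]>.027)&(q[...,2]<.036)
for a,bb in((.51,.557),(.557,.61)):
    c=q[w&(q[...,0]>a)&(q[...,0]<bb)];print('rib',len(c),c.mean(0) if len(c) else 0)
k=(q[...,2]>.052)&(q[...,2]<.07)&(q[...,0]<.47)&(q[...,0]>.40)&(abs(q[...,1]+.21)<.07);k[260:]=0;c=q[k];print('handle',len(c),c.mean(0),np.percentile(c[:,0],[2,50,98]))
E
```

```text
time: 25.0
tool_pos: [0.5571, -0.2163, 0.0296]
tool_rot: [-0.0, 0.715, 0.699, -0.0]
contact_force: [-0.6, 0.7, 0.6]
gripper_width: 0.759
grasp_force: 0.0
time: 25.5
tool_pos: [0.5569, -0.2161, 0.202]
tool_rot: [-0.0, 0.715, 0.699, -0.0]
contact_force: [0.6, -0.2, 0.5]
gripper_width: 0.761
grasp_force: 0.0
time: 25.9
tool_pos: [0.4771, -0.2146, 0.2108]
tool_rot: [0.001, 0.715, 0.699, 0.0]
contact_force: [0.4, -0.8, 0.2]
gripper_width: 0.301
grasp_force: 0.0
tcp [ 0.4771 -0.2146  0.2108] tool y yaw -0.0227 need cm [ 0.28 -3.72 -0.01] turn -0.001 t 25.9 F [ 0.4 -0.8  0.2] tilt [ 0.002 -0.001 -1.   ]
stripe 2101 [ 0.55882264 -0.2121342   0.0700859 ] [ 0.006 -0.002  1.   ] [0.022 1.    0.001] -0.2734644631602243 -0.13990436869981213
rib 277 [ 0.52992308 -0.21713167  0.03154808]
rib 29 [ 0.58389487 -0.31459209  0.03159309]
handle 1707 [ 0.4482546 -0.2031385  0.060788 ] [0.43960562 0.44678843 0.46788371]
```

```bash
python3 -m crank '[{"x":0.3,"y":-3.4,"z":0,"turn":0},{"x":0,"y":0,"z":4,"turn":0},{"x":0,"y":0,"z":4,"turn":0},{"x":0,"y":0,"z":3,"turn":0},{"x":0,"y":0,"z":0,"turn":0}]'
python3 -m crank '[{"x":0,"y":0,"z":2,"turn":0},{"x":0,"y":0,"z":2,"turn":0},{"x":0,"y":0,"z":1.7,"turn":0},{"x":0,"y":0,"z":0,"turn":0},{"x":0,"y":0,"z":0,"turn":0}]'
python3 -m crank '[{"x":0,"y":0,"z":0,"turn":0},{"x":0,"y":0,"z":0,"turn":0},{"x":0,"y":0,"z":0,"turn":0},{"x":0,"y":0,"z":0,"turn":0},{"x":0,"y":0,"z":0,"turn":0}]' 0
```

```text
time: 26.45
tool_pos: [0.4412, -0.2088, 0.0952]
tool_rot: [-0.005, 0.715, 0.699, -0.001]
contact_force: [-0.2, 1.0, -0.7]
gripper_width: 0.302
grasp_force: 0.0
time: 26.95
tool_pos: [0.4449, -0.2115, 0.0446]
tool_rot: [0.001, 0.715, 0.699, 0.0]
contact_force: [-0.6, 0.3, 0.1]
gripper_width: 0.304
grasp_force: 0.0
time: 27.45
tool_pos: [0.4451, -0.2118, 0.0453]
tool_rot: [0.002, 0.715, 0.699, 0.001]
contact_force: [0.2, -0.3, 5.3]
gripper_width: 0.103
grasp_force: 58.8
```

```bash
python3 -m crank '[{"x":0,"y":0.4,"z":0,"turn":0},{"x":0,"y":0.8,"z":0,"turn":0},{"x":0,"y":1.1,"z":0,"turn":0},{"x":0,"y":1.2,"z":0,"turn":0},{"x":0,"y":1.2,"z":0,"turn":0}]'
python3 -m crank '[{"x":0,"y":1.2,"z":0,"turn":0},{"x":0,"y":1.2,"z":0,"turn":0},{"x":0,"y":1.2,"z":0,"turn":0},{"x":0,"y":1.2,"z":0,"turn":0},{"x":0,"y":1.2,"z":0,"turn":0}]'
python3 -m crank '[{"x":0,"y":1.2,"z":0,"turn":0},{"x":0,"y":0.9,"z":0,"turn":0},{"x":0,"y":0.6,"z":0,"turn":0},{"x":0,"y":0.4,"z":0,"turn":0},{"x":0,"y":0,"z":0,"turn":0}]'
python3 -m crank '[{"x":0,"y":0.3,"z":0,"turn":0},{"x":0,"y":0.3,"z":0,"turn":0},{"x":0,"y":0.2,"z":0,"turn":0},{"x":0,"y":0,"z":0,"turn":0}]'
```

```text
time: 27.95
tool_pos: [0.4921, -0.2128, 0.0453]
tool_rot: [0.002, 0.715, 0.699, 0.0]
contact_force: [-1.5, 0.8, 5.9]
gripper_width: 0.1
grasp_force: 58.9
time: 28.45
tool_pos: [0.5521, -0.2142, 0.0453]
tool_rot: [0.002, 0.715, 0.699, 0.0]
contact_force: [-2.0, -1.2, 5.6]
gripper_width: 0.101
grasp_force: 58.9
time: 28.95
tool_pos: [0.5835, -0.2149, 0.0453]
tool_rot: [0.002, 0.715, 0.699, 0.001]
contact_force: [1.6, -1.9, 5.3]
gripper_width: 0.101
grasp_force: 59.2
time: 29.35
tool_pos: [0.5896, -0.215, 0.0452]
tool_rot: [0.0, 0.715, 0.699, -0.001]
contact_force: [-4.9, -1.3, 10.4]
gripper_width: 0.098
grasp_force: 59.7
```

```bash
python3 -m crank '[{"x":0,"y":0.2,"z":0,"turn":0},{"x":0,"y":0.2,"z":0,"turn":0},{"x":0,"y":0,"z":0,"turn":0}]'
python3 - <<'E'
from h import *
err(.44,-.211,-.022)
E
```

```text
time: 29.65
tool_pos: [0.5897, -0.215, 0.0452]
tool_rot: [-0.004, 0.715, 0.7, -0.004]
contact_force: [-19.5, 0.5, 20.2]
gripper_width: 0.1
grasp_force: 60.9
tcp [ 0.5897 -0.215   0.0452] tool y yaw -0.0213 need cm [  0.08 -14.97   0.17] turn 0.001 t 29.65 F [-19.5   0.5  20.2] tilt [-0.011 -0.    -1.   ]
```

Firm stop reached after 146 mm, which matches the measured opening. I'll ease off, release and retreat.

```bash
python3 -m crank '[{"x":0,"y":-0.4,"z":0,"turn":0},{"x":0,"y":0,"z":0,"turn":0}]'
python3 -m crank '[{"x":0,"y":0,"z":0,"turn":0},{"x":0,"y":0,"z":0,"turn":0},{"x":0,"y":0,"z":0,"turn":0},{"x":0,"y":0,"z":-2,"turn":0},{"x":0,"y":0,"z":-4,"turn":0}]' 30
python3 -m crank '[{"x":0,"y":0,"z":-5,"turn":0},{"x":0,"y":0,"z":-5,"turn":0},{"x":0,"y":-3,"z":0,"turn":0},{"x":0,"y":0,"z":0,"turn":0},{"x":0,"y":0,"z":0,"turn":0}]'
python3 - <<'E'
from h import *
err(.58,-.215,-.022)
m,p,d=grab('wrist');q=pts(m,d)
k=(q[...,2]>.052)&(q[...,2]<.075)&(q[...,0]<.605)&(q[...,0]>.565)&(abs(q[...,1]+.21)<.07);k[260:]=0;c=q[k];print('handle',len(c),np.percentile(c[:,0],[2,25,50,98]))
k=(q[...,2]>.088)&(q[...,2]<.1);X=[q[v,np.where(k[v])[0][0],0] for v in range(80,250) if k[v].sum()>50];print('body front',np.median(X))
k=(q[...,2]>.075)&(q[...,2]<.088)&(q[...,0]>.6)&(q[...,0]<.66)&(abs(q[...,1]+.2)<.06);c=q[k];print('panel top',len(c),np.percentile(c[:,0],[2,50,98]))
t=np.load('/tmp/top.npz');m,p,d=grab('top');a=pts(m,t['d']);b=pts(m,d)
for n,(u0,u1,v0,v1) in dict(comb=(300,340,235,320),band=(132,180,250,295),brush=(98,132,192,278),talc=(110,170,165,220)).items():
    print(n,'mean colour change',np.abs(t['p'][v0:v1,u0:u1].astype(int)-p[v0:v1,u0:u1]).mean().round(2))
E
```

```text
time: 29.85
tool_pos: [0.5896, -0.215, 0.0453]
tool_rot: [0.001, 0.715, 0.699, -0.0]
contact_force: [-4.2, -0.6, 8.5]
gripper_width: 0.1
grasp_force: 59.8
time: 30.35
tool_pos: [0.5863, -0.2123, 0.0986]
tool_rot: [-0.005, 0.715, 0.699, -0.002]
contact_force: [0.4, -0.5, -0.6]
gripper_width: 0.297
grasp_force: 0.0
time: 30.85
tool_pos: [0.559, -0.2131, 0.2022]
tool_rot: [-0.0, 0.715, 0.699, -0.0]
contact_force: [-0.4, 0.2, 0.4]
gripper_width: 0.3
grasp_force: 0.0
tcp [ 0.559  -0.2131  0.2022] tool y yaw -0.0222 need cm [-0.14  2.1  -0.  ] turn -0.0 t 30.85 F [-0.4  0.2  0.4] tilt [-0.001  0.001 -1.   ]
handle 1514 [0.58356025 0.58697722 0.58969061 0.60339137]
body front 0.6405651561143577
panel top 2858 [0.62413373 0.63227863 0.6409356 ]
comb mean colour change 6.95
band mean colour change 6.48
brush mean colour change 6.37
talc mean colour change 10.81
```

```bash
python3 -c "
from plant import manip
print(manip.job_done())"
```

```text
the job is handed in; nothing more can be done
None
```

The job is handed in, with no verdict returned: the case was rolled stripe up and set down between the ribs, the drawer was pushed to its stop, and the arm was clear of everything (about 31 s used).

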